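# Find the housing with the loose core and reject it

### The job

One of the two blue sealed housings on the bench has a core that has come loose. Pick the housings up and tip them steeply, window end down, to find the one whose core slides into its window, and lay that one flat in the red tray with the orange core still showing in the window. Leave the sound housing, or put it back, lying flat where it was.

Things in the scene. Friction and masses are not known exactly. Their poses are not given: they have to be found in the camera images.
- housing_1: blue sealed housing, 110 mm long (own x) x 36 wide (y) x 36 high (z), about 0.25 kg, origin at the centre of its underside, z up. The 46 mm at its -x end is a clear window, empty at the start, facing roughly towards the robot; the opaque rest hides an orange core 30 mm long, 0.1 kg. Can be gripped across its width at the middle, from above. Both housings look alike; which is loose must be found out.
- housing_2: blue sealed housing, 110 mm long (own x) x 36 wide (y) x 36 high (z), about 0.25 kg, origin at the centre of its underside, z up. The 46 mm at its -x end is a clear window, empty at the start, facing roughly towards the robot; the opaque rest hides an orange core 30 mm long, 0.1 kg. Can be gripped across its width at the middle, from above. Both housings look alike; which is loose must be found out.
- core_1 (a joint): slide (m) of the core in housing_1 towards the window end: 0 seated and hidden, 0.060 filling the window. A loose core slides when the window end is tipped down over about 25 degrees (surely, within a second, at 40), then stays when level; it slides back only if the other end is tipped down as far. A sound core stays within 1 mm.
- core_2 (a joint): slide (m) of the core in housing_2 towards the window end: 0 seated and hidden, 0.060 filling the window. A loose core slides when the window end is tipped down over about 25 degrees (surely, within a second, at 40), then stays when level; it slides back only if the other end is tipped down as far. A sound core stays within 1 mm.
- tray: shallow open red reject tray fixed to the bench, 210 mm (own x) x 160 mm (own y) outside, 33 mm high over its rounded rim, walls and floor 4 mm thick; origin at the centre of its underside, own z up. A housing fits in flat, lying along the tray's x axis.

How it is judged:
On the way:
1. a housing is held in the gripper clear of the bench and tipped so that its loose core slides to the window end (((value of joint core_1 above 0.045 m and height (world z) of housing_1 above 0.05 m and contact force between the fingers and housing_1 above 0.5 N) or (value of joint core_2 above 0.045 m and height (world z) of housing_2 above 0.05 m and contact force between the fingers and housing_2 above 0.5 N))), for 0.1 s.
At the end, for the whole second after the job is handed in: The housing whose core slides lies flat (within 10 degrees) on the floor of the red tray, its core at least 45 mm along towards the window end; the other housing, with its core seated, lies flat within 50 mm of where it lay at the start; both are released and at rest (((value of joint core_1 above 0.045 m and value of joint core_2 below 0.01 m and horizontal distance between housing_1 and tray below 0.075 m and z of housing_1 in the frame of tray below 0.014 m and angle between each of housing_1, housing_2's own z axis and vertical below 0.17 rad and distance of housing_2 from where it was at the start of the episode below 0.05 m and linear speed of each of housing_1, housing_2 below 0.02 m/s) or (value of joint core_2 above 0.045 m and value of joint core_1 below 0.01 m and horizontal distance between housing_2 and tray below 0.075 m and z of housing_2 in the frame of tray below 0.014 m and angle between each of housing_2, housing_1's own z axis and vertical below 0.17 rad and distance of housing_1 from where it was at the start of the episode below 0.05 m and linear speed of each of housing_2, housing_1 below 0.02 m/s))); the robot touches nothing.
It also fails if it takes over 72 s, if anything falls off the work surface, if the arm or the gripper's body presses on something with over 40 N, if the wrist force passes 120 N, or if a joint passes its speed limit or range.

### The arm

A 7-joint arm with a two-finger parallel gripper is mounted at the origin on the work surface; the furniture and walls round the work are solid. World frame = base frame: x ahead of the robot, y to its left, z up, the work surface at z = 0. Lengths are in m, angles in rad, forces in N, time in s.
With the tool pointing down it reaches from about 0.425 to 0.875 m from the base axis. Payload 4.7 kg.
Tool frame: the origin (TCP) lies midway between the tips of the shut fingers; the grasp point (between the pads) lies 19 mm behind it (ctrl.grip_point_offset is the distance from the TCP to the grasp point, in m); z points along the fingers, y is the line along which they close (so a half turn about z gives the same grasp; the last joint's range is limited). The gripper opens to 87 mm and grips with 3 to 60 N. Pads are 19 mm wide; open, the fingers measure 117 mm over their backs; the gripper's body (75 mm by 190 mm) begins 51 mm behind the grasp point.
Start: joints at [1.237, 0.321, -0.07, 1.45, 0.023, 1.371, -0.057], TCP at [0.222, -0.611, 0.223] pointing down, gripper open.
Joint ranges: [-2.86, 2.86], [-0.3, 2.09], [-1.38, 1.24], [0.06, 2.45], [-1.56, 4.7], [0.09, 2.05], [-2.69, 2.69]. Speed limits (rad/s): [2.57, 2.57, 3.14, 3.14, 3.14, 3.14, 3.14].

### API

Orientations are given as a rotation vector (axis times angle).
In Python, from bench import ctrl gives the robot as it stands.
- The arm moves only by the tool move_arm, never from a script. Its argument "increments" is text: rows parted by semicolons, each of 7 numbers parted by spaces: the shift along the world's x, y, z in mm, then the turn, a rotation vector about the world's x, y, z in degrees, then the closure in counts, from 0 (fully open) to 255 (shut). A call has exactly 8 rows; each row shifts and turns the commanded pose from where the row before left it; what a row does not reach is not made up. A row lasts 1/12 s, in which the tool goes at most 41.7 mm and 7.16 degrees, less where a joint would pass 70% of its speed; a pose out of reach is approached as far as the arm can. A call with a gripper value outside its range is refused whole. The fingers move at their own pace and stop on an object; "grip_force" is the grip in N (left out, the last holds). Time passes only in rows, so rows that do not move let the fingers close, or fill a call up. It gives the time, the measured TCP pose, the force, the opening and the grip force at its end, in the units of the state.
- ctrl.get_state(): the state, without advancing time (a new reading comes with each control period).
- ctrl.get_image(name): name is "side" or "top"; returns a dict with "frame" (400x640x3 uint8, red, green, blue), "depth" (400x640 float32, m along the optical axis (not along the pixel's ray), 0 where there is no reading), "fx", "fy", "cx", "cy" (pixels), "k1" (the pictures are not rectified: a ray, as slopes to the right and down, at radius r is drawn at 1 + k1 r^2 times it, then the intrinsics apply), "position" and "orientation" of the camera in the world. Camera axes: x right, y down, z forward; pixel columns grow to the right and rows downward; lengths in m; the calibration is good to about 2 mm. A picture is of the moment at which its call begins.
- ctrl.close_job(): hands the job in; it is judged then, once.
Trained networks look in a picture, given as the dict that the camera call returned (one of the last four; its "shot" number tells which), for a name from the list of things; names that differ only in an ending like _2 or _b are one class to them, and where a whole thing is asked for, a point or a joint stands for the part that bears it (a point fixed in the world has none). Each returns a list of dicts, best first, with "score" (0 to 1); they miss things now and then, are a little off and sometimes report something else, mostly with a low value. They report only what shows in the picture. A call takes as long as a camera call.
- ctrl.find_in(target, picture): "centre" ([x, y, z] in m, in world coordinates, good to about 4 mm: the middle of the surface that is visible of it).
- ctrl.silhouettes(target, picture): "region" (400x640 bool, what is visible of it).
The state is a dict: "time": time; "joint_positions": joint angles; "qd": joint speeds; "joint_torque": joint torques, N m; "position": TCP position; "tool_rot": TCP orientation; "ft_force": force on the tool from outside, world axes, zero at the start; "torque": the same for the moment, N m; "grip_width": opening from 0.0 (shut) to 1.0 (fully open); "grip_force": force on a finger pad.
Only numpy, scipy, OpenCV 4.12 (cv2) and the standard library are available. Lean on these libraries where they do the work, as an engineer would, in place of code of your own. Each camera call takes 0.05 s, during which the arm holds its last target. There are 200 camera calls.

## Working session

There is one attempt and no reset: what is moved stays moved. The work goes in short steps, Python scripts to look and compute and a tool call to move; the robot and the scene stay as the last step left them, time stands still between calls to the robot, and variables do not carry over. Pictures are saved under pics/ and viewed, at most 10 in all, crops included, and the job is handed in when it is done.

Besides the shell and the picture viewer there is one more tool, called after ">>>" as name(argument=value, ...) on one line, values as JSON. move_arm: Moves the arm, as the interface text tells. Its arguments: {"type":"object","properties":{"increments":{"type":"string"},"grip_force":{"type":"number"}},"required":["increments"]}

```bash
ls; mkdir -p pics; cat > h.py <<'E'
import numpy as np, cv2
from scipy.spatial.transform import Rotation as R
from bench import ctrl
def Rm(o):
    o=np.array(o,float)
    if o.shape==(3,3): return o
    return R.from_rotvec(o).as_matrix() if o.size==3 else R.from_quat(o).as_matrix()
def cloud(im):
    v,u=np.mgrid[0:400,0:640]
    K=np.array([[im['fx'],0,im['cx']],[0,im['fy'],im['cy']],[0,0,1.]])
    p=cv2.undistortPoints(np.stack([u,v],-1).reshape(-1,1,2).astype(float),K,np.array([im['k1'],0,0,0.])).reshape(400,640,2)
    d=im['depth'][...,None]
    return np.concatenate([p*d,d],-1)@Rm(im['orientation']).T+np.array(im['position'])
def save(im,n): cv2.imwrite(n,im['frame'][...,::-1])
def st():
    s=ctrl.get_state()
    for k in ('time','joint_positions','position','tool_rot','ft_force','grip_width','grip_force'): print(k,np.round(s[k],3))
    return s
E
python3 - <<'E'
from h import *
st()
for c in ('top','side'):
    im=ctrl.get_image(c); save(im,f'pics/{c}0.png'); P=cloud(im)
    print(c,im['position'],im['orientation'],im['fx'],im['k1'])
    for t in ('housing_1','tray'):
        for f,s in zip(ctrl.find_in(t,im),ctrl.silhouettes(t,im)):
            m=s['region']&(im['depth']>0); q=P[m]
            r=cv2.minAreaRect(q[q[:,2]>np.percentile(q[:,2],90)-.006][:,:2].astype(np.float32)*1000) if len(q) else None
            vv,uu=np.nonzero(s['region'])
            print(t,round(f['score'],2),np.round(f['centre'],3),round(s['score'],2),m.sum(),uu.mean().round(),vv.mean().round(),np.percentile(q[:,2],[5,50,95]).round(3),r)
E
```

```text
pics
time 0.0
joint_positions [ 1.237  0.322 -0.07   1.452  0.023  1.371 -0.057]
position [ 0.221 -0.611  0.221]
tool_rot [-3.092e+00 -5.430e-01  1.000e-03]
ft_force [ 0.211 -0.992  0.908]
grip_width 1.001
grip_force 0.0
top [4.22558595e-01 7.77658299e-04 1.00642989e+00] [-2.13812875  2.17559786 -0.08671765] 405.4374262015497 0.02272975193149267
housing_1 0.61 [ 0.488 -0.202  0.035] 0.92 764 419.0 202.0 [0.015 0.035 0.038] ((488.4460144042969, -208.79519653320312), (35.86431121826172, 111.37569427490234), 74.21928405761719)
housing_1 0.56 [0.47  0.01  0.038] 0.69 586 329.0 214.0 [0.031 0.035 0.038] ((466.1128234863281, 8.706972122192383), (108.84786224365234, 33.20357894897461), 6.7857842445373535)
tray 0.78 [0.545 0.219 0.001] 0.57 5907 245.0 185.0 [0.001 0.004 0.032] ((540.7197875976562, 212.46859741210938), (215.75267028808594, 165.8369903564453), 15.072328567504883)
side [ 0.78659012 -0.62691394  0.58006157] [-2.20360372 -0.44897699  0.18582904] 439.60647659493395 -0.0381002384204882
housing_1 0.7 [ 0.501 -0.218  0.037] 0.93 1311 292.0 199.0 [-0.     0.029  0.036] ((469.52374267578125, 6.808526992797852), (113.00577545166016, 38.41294479370117), 7.912295341491699)
housing_1 0.68 [ 0.475 -0.006  0.032] 0.76 1690 248.0 276.0 [0.007 0.034 0.037] ((492.4236755371094, -208.26217651367188), (37.34378433227539, 112.45421600341797), 73.84716796875)
tray 0.98 [0.54  0.224 0.007] 0.65 4686 356.0 160.0 [0.001 0.004 0.031] ((556.49267578125, 160.09738159179688), (216.09518432617188, 281.2200012207031), 15.064678192138672)
```

```bash
python3 -c "
import cv2,numpy as np
a=cv2.imread('pics/top0.png');b=cv2.imread('pics/side0.png')
cv2.imwrite('pics/both0.png',cv2.resize(np.vstack([a,b]),(480,600)))"
```

```text
(no output)
```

View pics/both0.png

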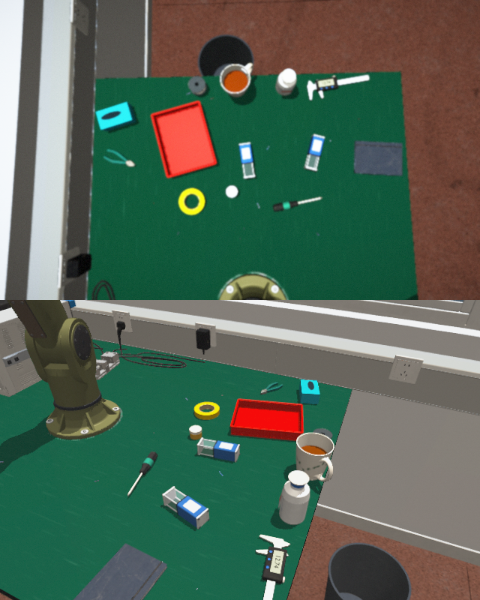

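The top image shows housing B with its window at the robot side, at about (420,205) in full-size pixels. Housing A is at (329,214) and the tray at (245,185). Measured poses are A (0.468, 0.008, 7°), B (0.490, -0.208, -16°) and tray (0.541, 0.212, 15°). I'll start with B, which is nearest the gripper.

>>> move_arm(increments="20 30 -6 0 0 -3 0;20 30 -6 0 0 -3 0;20 30 -6 0 0 -3 0;20 30 -6 0 0 -3 0;20 30 -6 0 0 -3 0;20 30 -6 0 0 -3 0;20 30 -6 0 0 -3 0;20 30 -6 0 0 -3 0", grip_force=40)

```text
time: 1.17
position: [0.3823, -0.3696, 0.1746]
tool_rot: [3.139, -0.116, 0.001]
ft_force: [0.6, 0.1, -0.2]
grip_width: 0.996
grip_force: 0.0
```

>>> move_arm(increments="20 30 -6 0 0 -3 0;20 30 -6 0 0 -3 0;20 30 -6 0 0 -3 0;20 30 -6 0 0 -3 0;20 30 -6 0 0 0 0;9 12 -6 0 0 0 0;0 0 0 0 0 0 0;0 0 0 0 0 0 0")

```text
time: 1.83
position: [0.4907, -0.2083, 0.1384]
tool_rot: [3.111, -0.435, -0.001]
ft_force: [0.3, 0.2, -1.0]
grip_width: 1.002
grip_force: 0.0
```

>>> move_arm(increments="0 0 -20 0 0 0 0;0 0 -20 0 0 0 0;0 0 -20 0 0 0 0;0 0 -20 0 0 0 0;0 0 -20 0 0 0 0;0 0 -15 0 0 0 0;0 0 -13 0 0 0 0;0 0 0 0 0 0 0")

```text
time: 2.5
position: [0.4876, -0.2106, 0.0082]
tool_rot: [-3.11, 0.444, 0.008]
ft_force: [-0.2, 0.6, -1.1]
grip_width: 0.998
grip_force: 0.0
```

>>> move_arm(increments="0 0 0 0 0 0 255;0 0 0 0 0 0 255;0 0 0 0 0 0 255;0 0 0 0 0 0 255;0 0 0 0 0 0 255;0 0 0 0 0 0 255;0 0 0 0 0 0 255;0 0 0 0 0 0 255")

```text
time: 3.17
position: [0.4906, -0.2091, 0.0107]
tool_rot: [3.111, -0.439, 0.0]
ft_force: [0.5, 0.1, 0.2]
grip_width: 0.476
grip_force: 0.0
```

>>> move_arm(increments="0 0 0 0 0 0 255;0 0 0 0 0 0 255;0 0 0 0 0 0 255;0 0 0 0 0 0 255;0 0 0 0 0 0 255;0 0 10 0 0 0 255;0 0 15 0 0 0 255;0 0 15 0 0 0 255")

```text
time: 3.83
position: [0.4894, -0.2089, 0.0506]
tool_rot: [-3.11, 0.439, 0.004]
ft_force: [0.8, 0.1, -2.5]
grip_width: 0.413
grip_force: 40.0
```

>>> move_arm(increments="8 0 25 0 0 0 255;8 0 25 0 0 0 255;8 0 25 0 0 0 255;8 0 25 0 0 0 255;8 0 25 0 0 0 255;8 0 25 0 0 0 255;8 0 25 0 0 0 255;8 0 25 0 0 0 255")

```text
time: 4.5
position: [0.5541, -0.2092, 0.2519]
tool_rot: [3.11, -0.439, -0.002]
ft_force: [1.6, 0.4, -2.7]
grip_width: 0.412
grip_force: 40.0
```

>>> move_arm(increments="0 0 0 -1.6 -5.8 0 255;0 0 0 -1.6 -5.8 0 255;0 0 0 -1.6 -5.8 0 255;0 0 0 -1.6 -5.8 0 255;0 0 0 -1.6 -5.8 0 255;0 0 0 -1.6 -5.8 0 255;0 0 0 -1.6 -5.8 0 255;0 0 0 -1.6 -5.8 0 255")

```text
time: 5.17
position: [0.5619, -0.2146, 0.2432]
tool_rot: [2.752, -0.391, 1.224]
ft_force: [1.4, 0.9, -2.9]
grip_width: 0.408
grip_force: 40.0
```

>>> move_arm(increments="0 0 0 0 0 0 255;0 0 0 0 0 0 255;0 0 0 0 0 0 255;0 0 0 0 0 0 255;0 0 0 0 0 0 255;0 0 0 0 0 0 255;0 0 0 0 0 0 255;0 0 0 0 0 0 255")

```text
time: 5.83
position: [0.5642, -0.2141, 0.2465]
tool_rot: [2.752, -0.388, 1.226]
ft_force: [-0.2, 0.3, -3.3]
grip_width: 0.409
grip_force: 40.0
```

```bash
python3 - <<'E'
from h import *
s=st(); print(Rm(s['tool_rot']).round(2))
a=ctrl.get_image('side');b=ctrl.get_image('top')
cv2.imwrite('pics/tipB.png',cv2.resize(np.vstack([a['frame'][...,::-1],b['frame'][...,::-1]]),(480,600)))
f=a['frame'].astype(int)
E
```

```text
time 5.833
joint_positions [ 0.554 -0.301 -0.164  2.275 -0.383  0.35  -1.17 ]
position [ 0.564 -0.214  0.247]
tool_rot [ 2.752 -0.388  1.226]
ft_force [-0.163  0.281 -3.335]
grip_width 0.409
grip_force 39.99
[[ 0.64 -0.27  0.72]
 [-0.19 -0.96 -0.2 ]
 [ 0.74 -0.01 -0.67]]
```

View pics/tipB.png

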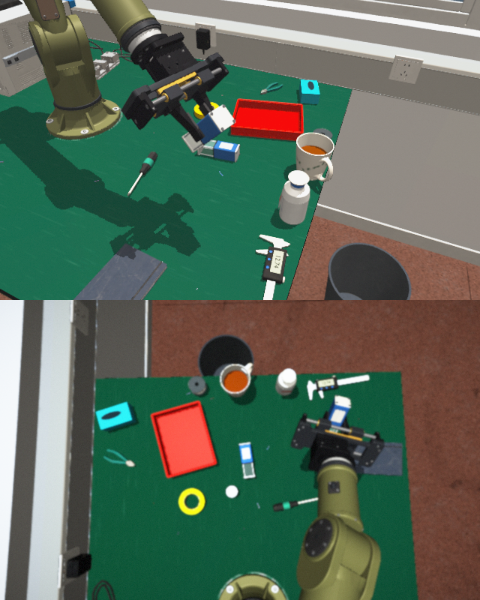

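```bash
python3 - <<'E'
from h import *
a=ctrl.get_image('side'); c=a['frame'][120:260,200:380]
cv2.imwrite('pics/tipBc.png',cv2.resize(c[...,::-1],None,fx=4,fy=4,interpolation=2))
h=cv2.cvtColor(c,cv2.COLOR_RGB2HSV); m=(h[...,0]>5)&(h[...,0]<18)&(h[...,1]>150)&(h[...,2]>100); print(m.sum(),np.argwhere(m).mean(0))
E
```

```text
17 [ 19.88235294 138.35294118]
```

View pics/tipBc.png

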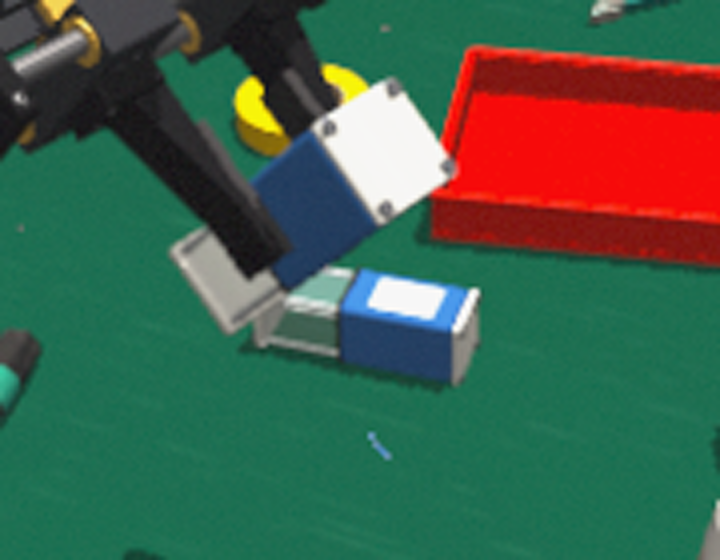

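B was tipped 48° for over a second, and the crop shows its window (left of the finger, about (255,190) full-size) clear, with no orange. B looks sound, so I'll put it back and check again when level.

>>> move_arm(increments="0 0 0 1.6 5.8 0 255;0 0 0 1.6 5.8 0 255;0 0 0 1.6 5.8 0 255;0 0 0 1.6 5.8 0 255;0 0 0 1.6 5.8 0 255;0 0 0 1.6 5.8 0 255;0 0 0 1.6 5.8 0 255;0 0 0 1.6 5.8 0 255")

```text
time: 6.65
position: [0.5651, -0.2144, 0.2471]
tool_rot: [-3.109, 0.441, 0.008]
ft_force: [0.9, 0.1, -2.5]
grip_width: 0.409
grip_force: 40.0
```

```bash
python3 - <<'E'
from h import *
P=[]
for i in range(2):
    a=ctrl.get_image('side'); s=ctrl.get_state(); P.append(np.r_[s['position'],s['tool_rot']])
    M=Rm(s['tool_rot']); print(np.round(P[-1],4), 'tilt axis err',M[:,2].round(3),'xang',np.degrees(np.arctan2(M[1,0],M[0,0])).round(1))
for f,s in zip(ctrl.find_in('housing_1',a),ctrl.silhouettes('housing_1',a)):
    c=a['frame'];h=cv2.cvtColor(c,cv2.COLOR_RGB2HSV)
    k=cv2.dilate(s['region'].astype(np.uint8),np.ones((15,15)))>0
    m=(h[...,0]>4)&(h[...,0]<20)&(h[...,1]>150)&(h[...,2]>100)&k; print(f['score'],np.round(f['centre'],3),m.sum())
E
```

```text
[ 0.5675 -0.2146  0.2429 -3.1042  0.4392  0.0193] tilt axis err [-0.011  0.008 -1.   ] xang -16.1
[ 0.5668 -0.2143  0.2424 -3.1049  0.4381  0.0116] tilt axis err [-0.007  0.007 -1.   ] xang -16.1
0.96 [ 0.46  -0.012  0.012] 3
0.69 [ 0.598 -0.233  0.265] 13
```

>>> move_arm(increments="-9.5 0.75 -25 0 0 0 255;-9.5 0.75 -25 0 0 0 255;-9.5 0.75 -25 0 0 0 255;-9.5 0.75 -25 0 0 0 255;-9.5 0.75 -25 0 0 0 255;-9.5 0.75 -25 0 0 0 255;-9.5 0.75 -25 0 0 0 255;-9.5 0.75 -25 0 0 0 255")

```text
time: 7.52
position: [0.4873, -0.208, 0.0465]
tool_rot: [3.11, -0.44, 0.002]
ft_force: [0.3, -0.1, -2.3]
grip_width: 0.411
grip_force: 40.0
```

>>> move_arm(increments="0 0 -10 0 0 0 255;0 0 -8 0 0 0 255;0 0 -6 0 0 0 255;0 0 -4 0 0 0 255;0 0 -3 0 0 0 255;0 0 0 0 0 0 255;0 0 0 0 0 0 255;0 0 0 0 0 0 255")

```text
time: 8.18
position: [0.4888, -0.2078, 0.0155]
tool_rot: [-3.109, 0.439, 0.003]
ft_force: [-0.4, 0.0, -2.6]
grip_width: 0.407
grip_force: 40.0
```

>>> move_arm(increments="0 0 -1.5 0 0 0 255;0 0 -1.5 0 0 0 255;0 0 -1 0 0 0 255;0 0 0 0 0 0 255;0 0 0 0 0 0 255;0 0 0 0 0 0 0;0 0 0 0 0 0 0;0 0 0 0 0 0 0")

```text
time: 8.85
position: [0.4886, -0.2078, 0.0114]
tool_rot: [-3.109, 0.439, 0.004]
ft_force: [0.3, -0.9, -0.5]
grip_width: 0.556
grip_force: 0.0
```

>>> move_arm(increments="0 0 0 0 0 0 0;0 0 0 0 0 0 0;0 0 0 0 0 0 0;0 0 0 0 0 0 0;0 0 0 0 0 0 0;0 0 0 0 0 0 0;0 0 10 0 0 0 0;0 0 20 0 0 0 0")

```text
time: 9.52
position: [0.4861, -0.2068, 0.0395]
tool_rot: [-3.107, 0.438, 0.013]
ft_force: [0.3, -0.1, 0.2]
grip_width: 0.993
grip_force: 0.0
```

>>> move_arm(increments="0 0 20 0 0 0 0;0 0 20 0 0 0 0;0 0 20 0 0 0 0;0 20 20 0 0 3 0;-3 26 15 0 0 3 0;-3 26 0 0 0 3 0;-3 26 0 0 0 3 0;-3 26 0 0 0 3 0")

```text
time: 10.18
position: [0.4751, -0.0812, 0.1354]
tool_rot: [-3.14, 0.022, 0.007]
ft_force: [0.9, 0.3, -0.3]
grip_width: 1.0
grip_force: 0.0
```

>>> move_arm(increments="-3 26 0 0 0 3 0;-3 26 0 0 0 3 0;-3 20 0 0 0 2.5 0;-1 19 0 0 0 0 0;0 0 0 0 0 0 0;0 0 0 0 0 0 0;0 0 0 0 0 0 0;0 0 0 0 0 0 0")

```text
time: 10.85
position: [0.4659, 0.0062, 0.1356]
tool_rot: [-3.134, -0.201, 0.007]
ft_force: [0.7, -1.0, 0.2]
grip_width: 1.001
grip_force: 0.0
```

```bash
python3 - <<'E'
from h import *
s=st(); M=Rm(s['tool_rot']); print(M[:,2].round(3),np.degrees(np.arctan2(M[1,0],M[0,0])).round(1))
im=ctrl.get_image('side'); save(im,'pics/backB.png'); P=cloud(im)
for q in ctrl.silhouettes('housing_1',im):
    p=P[q['region']&(im['depth']>0)]; p=p[(p[:,2]>.03)&(p[:,2]<.042)]
    print(q['score'],len(p),cv2.minAreaRect((p[:,:2]*1000).astype(np.float32)) if len(p) else 0)
E
```

```text
time 10.85
joint_positions [ 0.502  0.021 -0.572  1.981  0.011  1.148 -1.518]
position [0.466 0.006 0.136]
tool_rot [-3.134 -0.201  0.007]
ft_force [ 0.693 -0.994  0.224]
grip_width 1.001
grip_force 0.0
[-0.005  0.001 -1.   ] 7.3
0.83 628 ((469.4757995605469, 7.703252792358398), (111.9912109375, 39.15583419799805), 7.687163829803467)
0.71 1090 ((489.4654235839844, -208.5859375), (35.80772399902344, 112.20083618164062), 74.22245025634766)
```

View pics/backB.png

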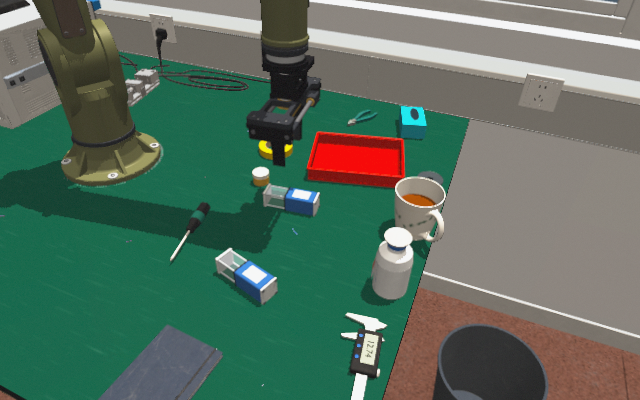

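B is back within 2 mm of its start, its window empty at (237,262). Next I'll pick up A.

>>> move_arm(increments="2 2 -20 0 0 0 0;0 0 -20 0 0 0 0;0 0 -20 0 0 0 0;0 0 -20 0 0 0 0;0 0 -20 0 0 0 0;0 0 -15 0 0 0 0;0 0 -10 0 0 0 0;0 0 0 0 0 0 0")

```text
time: 11.62
position: [0.4664, 0.0089, 0.009]
tool_rot: [-3.133, -0.202, 0.012]
ft_force: [-0.3, -0.8, -0.2]
grip_width: 1.002
grip_force: 0.0
```

>>> move_arm(increments="0 0 0 0 0 0 255;0 0 0 0 0 0 255;0 0 0 0 0 0 255;0 0 0 0 0 0 255;0 0 0 0 0 0 255;0 0 0 0 0 0 255;0 0 0 0 0 0 255;0 0 0 0 0 0 255")

```text
time: 12.28
position: [0.4682, 0.0094, 0.0111]
tool_rot: [-3.134, -0.203, 0.005]
ft_force: [0.0, -0.7, -0.9]
grip_width: 0.472
grip_force: 0.0
```

>>> move_arm(increments="0 0 0 0 0 0 255;0 0 0 0 0 0 255;0 0 0 0 0 0 255;0 0 0 0 0 0 255;0 0 0 0 0 0 255;0 0 10 0 0 0 255;0 0 15 0 0 0 255;0 0 15 0 0 0 255")

```text
time: 12.95
position: [0.4671, 0.0096, 0.0511]
tool_rot: [-3.133, -0.204, 0.009]
ft_force: [-0.2, 0.4, -2.2]
grip_width: 0.406
grip_force: 40.0
```

>>> move_arm(increments="14 0 25 0 0 0 255;14 0 25 0 0 0 255;14 0 25 0 0 0 255;14 0 25 0 0 0 255;14 0 25 0 0 0 255;14 0 25 0 0 0 255;14 0 25 0 0 0 255;14 0 25 0 0 0 255")

```text
time: 13.62
position: [0.58, 0.0093, 0.2523]
tool_rot: [-3.134, -0.204, 0.007]
ft_force: [0.3, -0.3, -2.3]
grip_width: 0.411
grip_force: 40.0
```

>>> move_arm(increments="3 0 0 0.8 -6 0 255;3 0 0 0.8 -6 0 255;3 0 0 0.8 -6 0 255;3 0 0 0.8 -6 0 255;3 0 0 0.8 -6 0 255;3 0 0 0.8 -6 0 255;3 0 0 0.8 -6 0 255;3 0 0 0.8 -6 0 255")

```text
time: 14.28
position: [0.6024, 0.0075, 0.2505]
tool_rot: [-2.828, -0.183, -1.228]
ft_force: [-1.4, 1.5, -3.4]
grip_width: 0.41
grip_force: 40.0
```

>>> move_arm(increments="0 0 0 0 0 0 255;0 0 0 0 0 0 255;0 0 0 0 0 0 255;0 0 0 0 0 0 255;0 0 0 0 0 0 255;0 0 0 0 0 0 255;0 0 0 0 0 0 255;0 0 0 0 0 0 255")

```text
time: 14.95
position: [0.6046, 0.0092, 0.2513]
tool_rot: [-2.828, -0.186, -1.222]
ft_force: [0.6, 0.2, -2.0]
grip_width: 0.413
grip_force: 40.0
```

```bash
python3 - <<'E'
from h import *
s=st(); print(Rm(s['tool_rot']).round(2))
a=ctrl.get_image('side'); c=a['frame'][60:240,200:420]
cv2.imwrite('pics/tipA.png',cv2.resize(c[...,::-1],None,fx=3,fy=3,interpolation=2))
E
```

```text
time 14.95
joint_positions [ 0.332 -0.295 -0.28   2.244 -0.516  0.414 -1.017]
position [0.605 0.009 0.251]
tool_rot [-2.828 -0.186 -1.222]
ft_force [ 0.559  0.157 -1.978]
grip_width 0.413
grip_force 39.994
[[ 0.68  0.13  0.72]
 [ 0.09 -0.99  0.1 ]
 [ 0.73 -0.   -0.68]]
```

View pics/tipA.png

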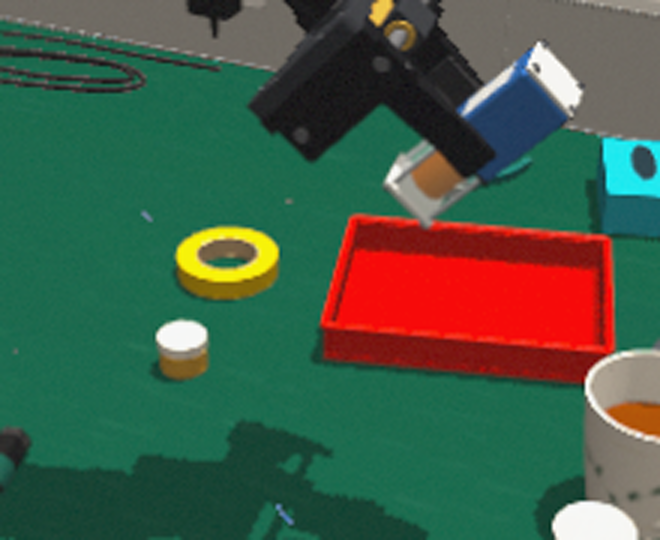

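The orange core shows in A's window (crop (435,175), full-size about (345,118)), so A is the loose one. I'll hold the tilt a little longer, then level it and check.

>>> move_arm(increments="0 0 0 0 0 0 255;0 0 0 0 0 0 255;0 0 0 0 0 0 255;0 0 0 0 0 0 255;0 0 0 0 0 0 255;0 0 0 0 0 0 255;0 0 0 0 0 0 255;0 0 0 0 0 0 255")

```text
time: 15.67
position: [0.6043, 0.0099, 0.2511]
tool_rot: [-2.827, -0.187, -1.222]
ft_force: [-0.0, -0.5, -2.4]
grip_width: 0.409
grip_force: 40.0
```

>>> move_arm(increments="0 0 0 -0.8 6 0 255;0 0 0 -0.8 6 0 255;0 0 0 -0.8 6 0 255;0 0 0 -0.8 6 0 255;0 0 0 -0.8 6 0 255;0 0 0 -0.8 6 0 255;0 0 0 -0.8 6 0 255;0 0 0 -0.6 4 0 255")

```text
time: 16.33
position: [0.6063, 0.0094, 0.2516]
tool_rot: [-3.132, -0.203, -0.007]
ft_force: [-0.7, 0.4, -3.3]
grip_width: 0.408
grip_force: 40.0
```

>>> move_arm(increments="-8 25 -6 0 0 1 255;-8 25 -6 0 0 1 255;-8 25 -6 0 0 1 255;-8 25 -6 0 0 1 255;-8 25 -6 0 0 1 255;-8 25 -6 0 0 1 255;-8 25 -6 0 0 1 255;-8 25 -6 0 0 1 255")

```text
time: 17.0
position: [0.5406, 0.2112, 0.203]
tool_rot: [-3.109, -0.423, -0.012]
ft_force: [0.0, -0.3, -2.7]
grip_width: 0.41
grip_force: 40.0
```

```bash
python3 - <<'E'
from h import *
s=st(); M=Rm(s['tool_rot']); print(M[:,2].round(3),np.degrees(np.arctan2(M[1,0],M[0,0])).round(1))
a=ctrl.get_image('side'); c=a['frame'][40:220,250:470]
cv2.imwrite('pics/levA.png',cv2.resize(c[...,::-1],None,fx=3,fy=3,interpolation=2))
E
```

```text
time 17.0
joint_positions [ 0.17   0.238 -0.68   1.645  0.153  1.304 -1.835]
position [0.541 0.211 0.203]
tool_rot [-3.109 -0.423 -0.012]
ft_force [ 0.037 -0.307 -2.686]
grip_width 0.41
grip_force 39.993
[ 0.007  0.005 -1.   ] 15.5
```

View pics/levA.png

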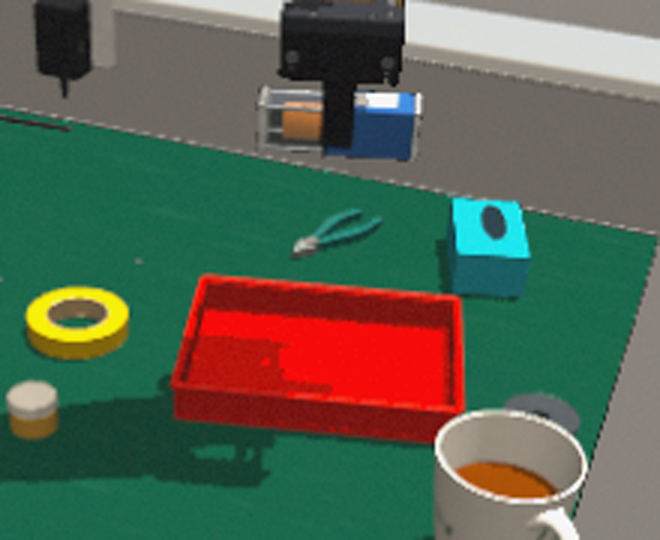

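Level, the core's front edge is 23 px (about 16 mm) from the window end, which matches the full 60 mm slide. The housing is above the tray, so I'll lower it.

>>> move_arm(increments="0 0 -24 0 0 0 255;0 0 -24 0 0 0 255;0 0 -24 0 0 0 255;0 0 -24 0 0 0 255;0 0 -24 0 0 0 255;0 0 -24 0 0 0 255;0 0 -20 0 0 0 255;0 0 -10 0 0 0 255")

```text
time: 17.72
position: [0.5394, 0.2091, 0.0264]
tool_rot: [-3.11, -0.422, -0.005]
ft_force: [0.1, 0.3, -2.9]
grip_width: 0.409
grip_force: 40.0
```

>>> move_arm(increments="0 0 -5 0 0 0 255;0 0 -3 0 0 0 255;0 0 -2 0 0 0 255;0 0 0 0 0 0 255;0 0 0 0 0 0 255;0 0 0 0 0 0 255;0 0 0 0 0 0 255;0 0 0 0 0 0 255")

```text
time: 18.38
position: [0.5407, 0.2099, 0.0196]
tool_rot: [-3.11, -0.423, -0.011]
ft_force: [-0.0, -0.9, -2.3]
grip_width: 0.411
grip_force: 40.0
```

>>> move_arm(increments="0 0 -1.5 0 0 0 255;0 0 -1 0 0 0 255;0 0 -1 0 0 0 255;0 0 -1 0 0 0 255;0 0 0 0 0 0 255;0 0 0 0 0 0 255;0 0 0 0 0 0 255;0 0 0 0 0 0 255")

```text
time: 19.05
position: [0.5405, 0.2099, 0.0151]
tool_rot: [-3.11, -0.423, -0.01]
ft_force: [-1.9, -1.2, 5.3]
grip_width: 0.41
grip_force: 40.0
```

Contact shows as +5 N on the wrist. Releasing and withdrawing.

>>> move_arm(increments="0 0 0 0 0 0 0;0 0 0 0 0 0 0;0 0 0 0 0 0 0;0 0 0 0 0 0 0;0 0 0 0 0 0 0;0 0 0 0 0 0 0;0 0 0 0 0 0 0;0 0 0 0 0 0 0")

```text
time: 19.72
position: [0.5403, 0.2099, 0.0146]
tool_rot: [-3.11, -0.423, -0.01]
ft_force: [0.2, -0.7, 0.8]
grip_width: 0.928
grip_force: 0.0
```

>>> move_arm(increments="0 0 0 0 0 0 0;0 0 0 0 0 0 0;0 0 10 0 0 0 0;0 0 20 0 0 0 0;0 0 25 0 0 0 0;0 0 25 0 0 0 0;0 0 25 0 0 0 0;0 0 25 0 0 0 0")

```text
time: 20.38
position: [0.5402, 0.21, 0.1467]
tool_rot: [-3.11, -0.424, -0.011]
ft_force: [1.2, 0.7, -0.1]
grip_width: 1.002
grip_force: 0.0
```

>>> move_arm(increments="0 0 10 0 0 0 0;0 0 10 0 0 0 0;0 0 10 0 0 0 0;0 0 5 0 0 0 0;0 0 0 0 0 0 0;0 0 0 0 0 0 0;0 0 0 0 0 0 0;0 0 0 0 0 0 0")

```text
time: 21.05
position: [0.5398, 0.2096, 0.1785]
tool_rot: [-3.11, -0.423, -0.007]
ft_force: [-0.1, 0.3, 0.0]
grip_width: 0.999
grip_force: 0.0
```

```bash
python3 - <<'E'
from h import *
st(); im=ctrl.get_image('side'); save(im,'pics/end.png'); P=cloud(im)
for q in ctrl.silhouettes('housing_1',im):
    p=P[q['region']&(im['depth']>0)]; p=p[(p[:,2]>.03)&(p[:,2]<.046)]
    if len(p)>20:print(q['score'],len(p),np.median(p[:,2]),cv2.minAreaRect((p[:,:2]*1000).astype(np.float32)))
E
```

```text
time 21.05
joint_positions [ 0.17   0.256 -0.679  1.677  0.167  1.263 -1.844]
position [0.54  0.21  0.179]
tool_rot [-3.11  -0.423 -0.007]
ft_force [-0.13  0.29  0.02]
grip_width 0.999
grip_force 0.0
0.98 484 0.03748300549673672 ((541.95947265625, 207.3425750732422), (110.64266204833984, 37.88783645629883), 15.245230674743652)
0.56 1061 0.0353448361584775 ((489.36395263671875, -209.6449737548828), (36.06937789916992, 110.74230194091797), 75.28994750976562)
```

View pics/end.png

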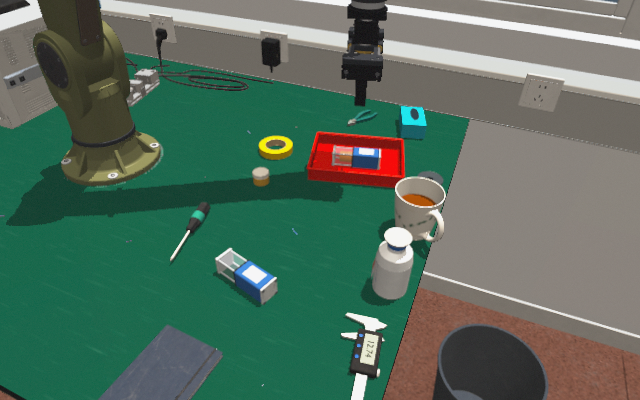

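A lies flat in the tray at (357,157) with the orange core in its window. B lies at its start place at (247,277) with its window empty, and the gripper is clear.

```bash
python3 -c "
from bench import ctrl; print(ctrl.close_job())"
```

```text
the job is handed in; nothing more can be done
None
```

I handed the job in at about 21 s; no verdict was returned. The loose-core housing lies flat in the red tray with its orange core showing in the window, and the sound one is back within about 2 mm of where it started.

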